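# Pull a clipped filter cartridge and lay it in the cleaning cradle via the regrip stand

## Task

Pinch the two orange tabs to unclip the filter cartridge and lift it out of the blue dock, then rest it on the sloped stand (foot against the yellow stop, let go) so you can take a new grip across its body. Finally lay it flat on the white ribs of the green cradle, between the guide posts, white pleats facing up and its foot close to the red end stop. Do not let the cartridge fall onto the bench, and leave the spray bottle, tin, tape roll and wooden mould where they stand.

Things in the scene. Friction and masses are not known exactly. Their poses are not given: they have to be found in the camera images.
- cart_center (a point): Centre of the filter cartridge (148 mm long, about 0.3 kg), 74 mm from its foot. z runs lengthwise from foot to tab end (up in the dock), x points out of the white-pleated face, y across. From the foot: black body 85 mm long, 54 wide (y), 36 thick (x); neck 28 wide to 130 mm; an orange tab on each side of the neck, up to 148 mm. Hold the body at about 45 mm from the foot.
- cart_foot (a point): Middle of the cartridge's foot face (the end away from the tabs); same axes as cart_center.
- cart_tabs (a point): Midway between the tabs' finger pads, 130 mm from the foot, where to pinch; same axes. Each tab is a plate 26 mm wide (x), 6 thick (y), 86 to 148 mm from the foot, outer face 30 mm from the middle (60 over both, 44 fully pinched). At 88 to 96 mm from the foot each has a barb 6 mm proud of its outer face.
- tab_l (a joint): Tab on the cartridge's +y side: inward slide, 0 = sprung out (at rest), 0.008 m = fully pinched; the spring pushes back with about 2 N at first and 5 N at the end.
- tab_r (a joint): Tab on the cartridge's -y side, as tab_l.
- dock: Fixed blue dock, base 110 x 130 mm, origin under its centre, x and y as the seated cartridge's. Cartridge stands foot down, 12 mm above the bench, in a 40 mm deep pocket, 2 mm play. On the +y and -y sides hooked posts 117 mm high reach in over the barbs to 31.5 mm from the middle: it comes out straight up, only with both tabs pinched 5 mm or more. Hose stub at -x.
- stand: Fixed sloped stand; white base 130 x 90 mm, origin under its centre, z up. A plywood ramp (40 mm wide, 90 long) descends towards +x at 55 degrees from level to a yellow stop (26 mm out of the ramp) with low cheeks 64 mm apart. A resting cartridge has its foot on the stop, tabs uphill; its sides overhang the ramp by 7 mm.
- stand_seat (a point): Foot of the ramp: the mid-width point where the ramp's surface meets the yellow stop, at x = 45, z = 30 mm of the stand; axes as the stand's. A cartridge at rest there has its centre at x = 17, y = 0, z = 101 mm of the stand.
- cradle: Fixed green cradle, plate 190 x 120 x 6 mm, origin under its centre, x lengthwise, z up. Two white ribs (x = 62 and 2 mm, tops 26 mm above the bench) carry the body; end posts 66 mm apart, 40 mm high, guide it. Red end stop (inner face x = 80 mm, 42 high) for the foot; -x end open for the tabs. In place: centre at x = 0, y = 0, z = 44 mm, foot at x = 74 mm.
- spray: Blue bottle with a white cap, 56 mm in diameter, 150 mm high, standing; origin at the centre of its underside. To be left alone.
- tin: Tin, 68 mm in diameter, 100 mm high, standing; origin at the centre of its underside. To be left alone.
- tape: Roll of tape lying flat, 90 mm in diameter, 36 mm high; origin at the centre of its underside. To be left alone.
- mould: Wooden forming mould: board 100 x 70 x 20 mm with a round boss, 68 mm high in all; origin at the centre of its underside. To be left alone.

How it is judged:
By the outcome, as a careful person would: the job done as asked, in the order asked, and still so for the second after the job is handed in, with the robot touching nothing.
It also fails if it takes over 59 s, if anything falls off the work surface, if the arm or the gripper's body presses on something with over 40 N, if the wrist force passes 120 N, or if a joint passes its speed limit or range.

## Robot

A 6-joint arm with a two-finger parallel gripper is mounted at the origin on the work surface. World frame = base frame: x ahead of the robot, y to its left, z up, the work surface at z = 0. Lengths are in m, angles in rad, forces in N, time in s.
With the tool pointing down it reaches from about 0.35 to 0.85 m from the base axis. Payload 8.1 kg.
Tool frame: the origin (TCP) lies midway between the tips of the shut fingers; the grasp point (between the pads) lies robot.grip_depth behind it (robot.grip_depth is the distance from the TCP to the grasp point, in m); z points along the fingers, y is the line along which they close (so a half turn about z gives the same grasp; the last joint's range is limited). The gripper opens to 93 mm and grips with 3 to 60 N. Pads are 15 mm wide; open, the fingers measure 128 mm over their backs; the gripper's body (75 mm by 188 mm) begins 65 mm behind the grasp point.
Start: joints at [1.217, 0.13, 1.488, -0, 1.523, -0.085], TCP at [0.159, 0.578, 0.219] pointing down, gripper open.
Joint ranges: [-2.96, 2.96], [-0.89, 2.26], [0.02, 2.5], [-1.34, 4.48], [0, 2.73], [-2.66, 2.66]. Speed limits (rad/s): [2.39, 2.39, 2.79, 3.14, 3.14, 3.14].

## Interface

Orientations are given as a rotation vector (axis times angle).
In Python, from plant import robot gives the robot as it stands.
- The arm moves only by the tool carry_out, never from a script. Its argument "rows" is a list of rows, each a list of 6 numbers: the shift along the tool's x, y, z in m, then the turn, a rotation vector about the tool's x, y, z in degrees. A call has 1 to 12 rows; each row is the pose to reach, as a shift and turn from the pose commanded when the call began, along the tool's axes at that moment; what a row does not reach only later rows make up. A row lasts 1/8 s, in which the tool goes at most 62.5 mm and 10.7 degrees, less where a joint would pass 70% of its speed; a pose out of reach is approached as far as the arm can. A call with a gripper value outside its range is refused whole. "jaw" is the closure in counts, from 0 (fully open) to 255 (shut), set as the call begins (left out, the last holds). The fingers move at their own pace and stop on an object; "force" is the grip in N (left out, the last holds). Time passes only in rows, so rows that repeat a pose let the fingers close. It gives the time, the measured TCP pose, the force, the opening and the grip force at its end, in the units of the state.
- robot.read_state(): the state, without advancing time (a new reading comes with each control period).
- robot.read_camera(name): name is "side" or "top"; returns the picture (420x560x3 uint8, red, green, blue); there is no depth.
- robot.camera_model(name): a dict with "fx", "fy", "cx", "cy" (pixels), "dist" ([k1, k2, p1, p2, k3] as OpenCV has them; the pictures are not rectified), "R" (3x3) and "t" (3): a world point X has camera coordinates R X + t. Camera axes: x right, y down, z forward; pixel columns grow to the right and rows downward; lengths in m; the calibration is good to about 2 mm. A picture is of the moment at which its call begins. camera_model takes no time and is no camera call.
- robot.close_job(): hands the job in; it is judged then, once.
Trained networks look in the newest picture that a camera, given by its name, has taken for a name from the list of things; names that differ only in an ending like _2 or _b are one class to them, and where a whole thing is asked for, a point or a joint stands for the part that bears it (a point fixed in the world has none). Each returns a list of dicts, best first, with "conf" (0 to 1); they miss things now and then, are a little off and sometimes report something else, mostly with a low value. They report only what shows in the picture. A call takes as long as a camera call.
- robot.outline_of(camera, target): "pixels" (420x560 bool, what is visible of it) and "pixel" ([column, row] in pixels, amid what is visible of it).
The state is a dict: "t": time; "q": joint angles; "dq": joint speeds; "joint_torque": joint torques, N m; "tool_pos": TCP position; "orientation": TCP orientation; "force": force on the tool from outside, world axes, zero at the start; "wrist_torque": the same for the moment, N m; "opening": finger opening in m; "gripper_force": force on a finger pad.
Only numpy, scipy, OpenCV 4.12 (cv2) and the standard library are available. Lean on these libraries where they do the work, as an engineer would, in place of code of your own. Each camera call takes 0.05 s, during which the arm holds its last target. There are 200 camera calls.

## Working session

There is one attempt and no reset: what is moved stays moved. The work goes in short steps, Python scripts to look and compute and a tool call to move; the robot and the scene stay as the last step left them, time stands still between calls to the robot, and variables do not carry over. Pictures are saved under pics/ and viewed, at most 10 in all, crops included, and the job is handed in when it is done.

Besides the shell and the picture viewer there is one more tool, called after "Call:" in YAML: its name, and indented under it one key for each argument. carry_out: Moves the arm, as the interface text tells. Its arguments: {"type":"object","properties":{"rows":{"type":"array"},"jaw":{"type":"number"},"force":{"type":"number"}},"required":["rows"]}

```bash
ls; mkdir -p pics; cat > h.py <<'E'
import numpy as np, cv2
from scipy.spatial.transform import Rotation as Ro
from plant import robot
np.set_printoptions(precision=4,suppress=True)
def snap(c,fn=None):
    im=robot.read_camera(c)
    if fn: cv2.imwrite('pics/'+fn,im[:,:,::-1])
    return im
def cam(c):
    m=robot.camera_model(c);K=np.array([[m['fx'],0,m['cx']],[0,m['fy'],m['cy']],[0,0,1.]])
    return K,np.array(m['dist']),np.array(m['R']),np.array(m['t'])
def proj(c,X):
    K,d,R,t=cam(c);return cv2.projectPoints(np.atleast_2d(np.array(X,float)),cv2.Rodrigues(R)[0],t,K,d)[0][:,0]
def onz(c,px,z):
    K,d,R,t=cam(c);px=np.array(px,float).reshape(-1,1,2)
    u=cv2.undistortPoints(px,K,d)[:,0];r=np.c_[u,np.ones(len(u))]@R;o=-R.T@t
    return o+r*((z-o[2])/r[:,2])[:,None]
E
python3 - <<'E'
from h import *
s=robot.read_state();print(s['t'],s['tool_pos'],s['orientation'],s['opening'],robot.grip_depth)
for c in('top','side'):
    snap(c,c+'0.png')
    K,d,R,t=cam(c);print(c,K[0,0],d,-R.T@t,R[2])
    for n in('cart_center','cart_tabs','tab_l','dock','stand','cradle','spray','tin','tape','mould'):
        o=robot.outline_of(c,n)
        print(n,[(round(k['conf'],2),np.round(k['pixel']),int(k['pixels'].sum()),onz(c,k['pixel'],0)[0][:2]) for k in o[:2]])
        if o: np.save(f'{c}_{n}.npy',o[0]['pixels'])
E
```

```text
pics
0.0 [0.1591 0.5779 0.2176] [-0.4209 -3.1129  0.0028] 0.09313048056711828 0.0188
top 438.31632114289874 [0.0134 0.     0.     0.     0.    ] [ 0.4614 -0.0064  1.2084] [ 0.0772  0.0028 -0.997 ]
cart_center [(0.57, array([400., 237.]), 572, array([ 0.4709, -0.3319])), (0.54, array([330., 288.]), 380, array([ 0.3349, -0.1379]))]
cart_tabs [(0.58, array([402., 240.]), 476, array([ 0.4629, -0.3363]))]
tab_l [(0.49, array([410., 229.]), 49, array([ 0.4932, -0.3608])), (0.48, array([400., 249.]), 66, array([ 0.4384, -0.3325]))]
dock [(0.69, array([385., 238.]), 1471, array([ 0.4679, -0.2913]))]
stand [(0.92, array([173., 263.]), 1612, array([0.4113, 0.2905]))]
cradle [(0.61, array([282., 213.]), 3023, array([ 0.5424, -0.0113]))]
spray [(0.72, array([369., 140.]), 553, array([ 0.7421, -0.2569]))]
tin [(0.78, array([241., 277.]), 624, array([0.3713, 0.1058])), (0.5, array([400., 236.]), 539, array([ 0.4742, -0.3337]))]
tape [(0.86, array([333., 279.]), 398, array([ 0.3604, -0.146 ]))]
mould [(0.98, array([191., 154.]), 918, array([0.7136, 0.2415]))]
side 393.59590677347614 [-0.0495  0.   
[... 371 characters left out ...]
69., 334.]), 204, array([ 0.4511, -0.2329]))]
dock [(0.65, array([282., 377.]), 3076, array([ 0.4556, -0.3243]))]
stand [(0.58, array([219., 173.]), 1283, array([0.4197, 0.2979])), (0.19, array([398., 299.]), 1292, array([ 0.7463, -0.221 ]))]
cradle [(0.94, array([287., 248.]), 3013, array([ 0.5434, -0.0217]))]
spray [(0.59, array([397., 300.]), 1329, array([ 0.7423, -0.2218]))]
tin [(0.96, array([207., 212.]), 1091, array([0.3679, 0.1459]))]
tape [(0.89, array([217., 299.]), 978, array([ 0.358 , -0.1242])), (0.55, array([397., 300.]), 1264, array([ 0.7434, -0.2221]))]
mould [(0.75, array([322., 168.]), 747, array([0.724, 0.245])), (0.29, array([298., 342.]), 182, array([ 0.5037, -0.2641]))]
```

```bash
python3 - <<'E'
import cv2
a=cv2.imread('pics/top0.png')[90:340,100:480];b=cv2.imread('pics/side0.png')[120:420,130:470]
cv2.imwrite('pics/a.png',cv2.resize(a,None,fx=2.1,fy=2.1,interpolation=2));cv2.imwrite('pics/b.png',cv2.resize(b,None,fx=2,fy=2,interpolation=2))
E
```

```text
(no output)
```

View pics/a.png

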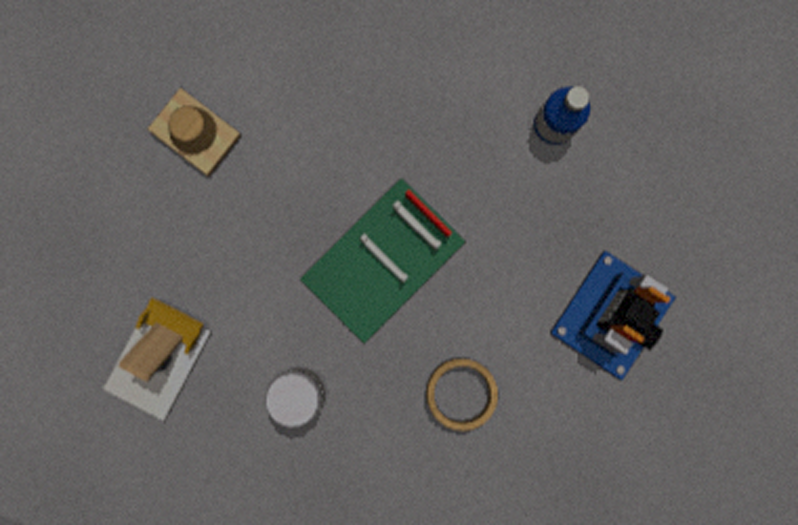

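View pics/b.png

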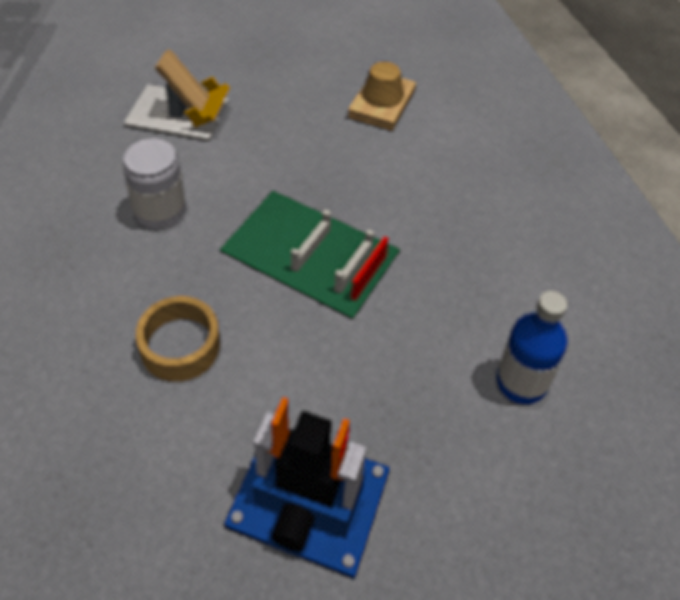

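The top view shows the dock at lower right (hose stub to its lower right, white posts either side of the tabs), the cradle in the middle with its red stop to the upper right, and the stand at lower left with its yellow stop uphill-right. The side view agrees. Next I'll fit poses using box models of each fixture.

```bash
cat > fit.py <<'E'
from h import *
from scipy.optimize import minimize
def box(x0,x1,y0,y1,z0,z1): return np.array([[x,y,z] for x in(x0,x1) for y in(y0,y1) for z in(z0,z1)])/1000.
s,c=np.sin(np.radians(55)),np.cos(np.radians(55))
def ramp(u0,u1,w0,w1,n0,n1): # u up-slope, n normal
    return np.array([[45-u*c+n*s,w,30+u*s+n*c] for u in(u0,u1) for w in(w0,w1) for n in(n0,n1)])/1000.
cart=[box(-18,18,-27,27,12,97),box(-10,10,-14,14,97,142),box(-13,13,24,30,98,160),box(-13,13,-30,-24,98,160)]
M={'dock':[box(-55,55,-65,65,0,10),box(-14,14,36,50,0,117),box(-14,14,-50,-36,0,117)]+cart,
'stand':[box(-65,65,-45,45,0,8),ramp(0,90,-20,20,-10,0),ramp(-8,0,-32,32,-8,26)],
'cradle':[box(-95,95,-60,60,0,6),box(80,88,-30,30,0,42)]}
init={'dock':(.47,-.30,57),'stand':(.41,.29,-35),'cradle':(.543,-.012,-45)}
def ren(cn,n,p):
    R=Ro.from_euler('z',p[2],degrees=True).as_matrix();im=np.zeros((420*4,560*4),np.uint8)
    for b in M[n]:
        q=proj(cn,b@R.T+[p[0],p[1],0]);cv2.fillConvexPoly(im,cv2.convexHull(np.round(q*4+1.5).astype(np.int32)),255)
    return cv2.resize(im,(560,420),interpolation=cv2.INTER_AREA)/255.
if __name__=='__main__':
  for n in M:
    ms={cn:np.load(f'{cn}_{n}.npy').astype(float) for cn in('top','side')}
    if n=='dock':
        for cn in ms:
            ms[cn]=np.maximum(ms[cn],np.load(f'{cn}_cart_center.npy'))
    for use in(('top',),('side',),('top','side')):
        f=lambda p:sum(np.abs(ren(cn,n,(p[0],p[1],p[2]*100))-cv2.GaussianBlur(ms[cn],(0,0),.5)).sum()/ms[cn].sum() for cn in use)
        p0=np.array([*init[n][:2],init[n][2]/100])
        r=minimize(f,p0,method='Nelder-Mead',options=dict(initial_simplex=p0+np.vstack([np.zeros(3),np.eye(3)*[.015,.015,.06]]),xatol=1e-4,fatol=1e-4))
        print(n,use,r.x*[1,1,100],round(r.fun,3))
E
python3 fit.py
python3 - <<'E'
from h import *
e=Ro.from_euler
def sol(cx_yaw,tilt,flip,q1,p):
    # cart axes: yaw, tilt so z leans to -x by tilt
    C=e('z',cx_yaw,degrees=True)*e('y',-tilt,degrees=True)
    T=C.as_matrix()@ (np.array([[1,0,0],[0,-1,0],[0,0,-1]]) if flip else np.array([[-1,0,0],[0,1,0],[0,0,-1]]))
    m=Ro.from_matrix((e('z',q1,degrees=True)*e('y',p,degrees=True)).as_matrix().T@T)
    return m.as_euler('ZYZ',degrees=True)-[0,0,90]
for p in(85,100,115):
    for fl in(1,0):print(p,fl,'dock',sol(57,0,fl,-35,p),'stand',sol(-35,35,fl,35,p),sol(-35,45,fl,35,p))
E
```

```text
dock ('top',) [ 0.4651 -0.3072 55.1675] 0.056
dock ('side',) [ 0.4633 -0.3104 54.705 ] 0.06
dock ('top', 'side') [ 0.4642 -0.3089 54.9404] 0.136
stand ('top',) [  0.4188   0.2862 -28.0427] 0.042
stand ('side',) [  0.4173   0.283  -28.5984] 0.121
85 1 dock [ 0. 95. -2.] stand [ -32.9004   82.875  -199.3691] [ -42.4858   79.6712 -197.9108]
85 0 dock [   0.   95. -182.] stand [-32.9004  82.875  -19.3691] [-42.4858  79.6712 -17.9108]
100 1 dock [ 0. 80. -2.] stand [ -34.8992   70.4008 -190.7867] [ -45.4385   68.8409 -187.1071]
100 0 dock [   0.   80. -182.] stand [-34.8992  70.4008 -10.7867] [-45.4385  68.8409  -7.1071]
115 1 dock [ 0. 65. -2.] stand [ -39.258    58.4002 -180.7745] [ -50.97     58.8003 -174.657 ]
115 0 dock [   0.   65. -182.] stand [-39.258   58.4002  -0.7745] [-50.97    58.8003   5.343 ]Traceback (most recent call last):
  File "fit.py", line 26, in <module>
    r=minimize(f,p0,method='Nelder-Mead',options=dict(initial_simplex=p0+np.vstack([np.zeros(3),np.eye(3)*[.015,.015,.06]]),xatol=1e-4,fatol=1e-4))
    res = _minimize_neldermead(fun, x0, args, callback, bounds=bou
[... 417 characters left out ...]
"fit.py", line 24, in <genexpr>
    f=lambda p:sum(np.abs(ren(cn,n,(p[0],p[1],p[2]*100))-cv2.GaussianBlur(ms[cn],(0,0),.5)).sum()/ms[cn].sum() for cn in use)
                          ~~~^^^^^^^^^^^^^^^^^^^^^^^^^^^
  File "fit.py", line 15, in ren
    q=proj(cn,b@R.T+[p[0],p[1],0]);cv2.fillConvexPoly(im,cv2.convexHull(np.round(q*4+1.5).astype(np.int32)),255)
  File "h.py", line 13, in proj
    K,d,R,t=cam(c);return cv2.projectPoints(np.atleast_2d(np.array(X,float)),cv2.Rodrigues(R)[0],t,K,d)[0][:,0]
            ~~~^^^
  File "h.py", line 10, in cam
    m=robot.camera_model(c);K=np.array([[m['fx'],0,m['cx']],[0,m['fy'],m['cy']],[0,0,1.]])
ValueError: time passes only in moves, steps and waits
```

```bash
sed -i 's/^def cam(c):/import functools\n@functools.cache\ndef cam(c):/' h.py; cat >> h.py <<'E'
def cartR(yaw,tilt): return (Ro.from_euler('z',yaw,degrees=True)*Ro.from_euler('y',-tilt,degrees=True)).as_matrix()
F1=np.diag([1.,-1,-1]);F0=np.diag([-1.,1,-1])
def grasp(C,P,beta=0,flip=1):  # tool pose for grasp point P, cart axes C, tool leaned by beta about cart y (beta=90,flip1 -> tool z=-cart x)
    T=C@Ro.from_euler('y',beta,degrees=True).as_matrix()@(F1 if flip else F0)
    return T,np.array(P)+T[:,2]*robot.grip_depth
def rel(T,p,s=None):
    s=s or robot.read_state();R=Ro.from_rotvec(s['orientation']).as_matrix()
    return R.T@(p-s['tool_pos'])*1000,np.degrees(Ro.from_matrix(R.T@T).as_rotvec())
E
python3 fit.py; python3 - <<'E'
from h import *
for a in(0,20,35,45):
  C=cartR(55,0);P=[.4642,-.309,.142]
  T,p=grasp(C,P,-a,1);print(a,T[:,2],p,rel(T,p))
E
```

```text
dock ('top',) [ 0.4651 -0.3072 55.1675] 0.056
dock ('side',) [ 0.4633 -0.3104 54.705 ] 0.06
dock ('top', 'side') [ 0.4642 -0.3089 54.9404] 0.136
stand ('top',) [  0.4188   0.2862 -28.0427] 0.042
stand ('side',) [  0.4173   0.283  -28.5984] 0.121
stand ('top', 'side') [  0.4183   0.2852 -28.7109] 0.184
cradle ('top',) [  0.5426  -0.0102 -45.888 ] 0.023
cradle ('side',) [  0.5389  -0.013  -46.2544] 0.039
cradle ('top', 'side') [  0.5413  -0.0115 -45.8813] 0.101
0 [ 0.  0. -1.] [ 0.4642 -0.309   0.1232] (array([-529.6283, -774.638 ,   95.4503]), array([  0.0025,  -0.0013, 109.5976]))
20 [ 0.1962  0.2802 -0.9397] [ 0.4679 -0.3037  0.1243] (array([-531.7851, -768.5805,   94.3168]), array([-19.0986,  13.4736, 108.3281]))
35 [ 0.329   0.4698 -0.8192] [ 0.4704 -0.3002  0.1266] (array([-533.2452, -764.4793,   92.0508]), array([-33.3252,  23.5098, 105.7023]))
45 [ 0.4056  0.5792 -0.7071] [ 0.4718 -0.2981  0.1287] (array([-534.0873, -762.1143,   89.9445]), array([-42.7221,  30.1389, 103.147 ]))
```

Call:
carry_out:
  rows:
    - [-0.443,-0.322,-0.08,0,0,60]
    - [-0.443,-0.322,-0.08,0,0,70]
    - [-0.443,-0.322,-0.08,0,0,80]
    - [-0.443,-0.322,-0.08,0,0,90]
    - [-0.443,-0.322,-0.08,0,0,90]
    - [-0.443,-0.322,-0.08,0,0,90]
    - [-0.443,-0.322,-0.08,0,0,90]
    - [-0.443,-0.322,-0.08,0,0,90]
    - [-0.525,-0.76,-0.08,0,0,109]
    - [-0.525,-0.76,-0.08,0,0,109]
    - [-0.525,-0.76,-0.08,0,0,109]
    - [-0.525,-0.76,-0.08,0,0,109]
  jaw: 0
  force: 30

```text
t: 2.6
tool_pos: [0.4654, -0.0602, 0.2952]
orientation: [2.779, 1.464, 0.001]
force: [0.8, 0.3, 0.0]
opening: 0.093
gripper_force: 0.0
```

```bash
cat > st.py <<'E'
from h import *
s=robot.read_state();print(s['t'],s['q'],s['tool_pos'],s['orientation'],s['force'],s['opening'],s['gripper_force'])
open('log.txt','a').write(repr([list(map(float,s[k])) for k in('q','tool_pos','orientation')])+'\n')
E
python3 st.py
```

```text
2.6 [-0.238  -0.2482  1.714   0.      1.6749  0.3628] [ 0.4654 -0.0602  0.2952] [2.7788 1.4644 0.0011] [0.8409 0.2524 0.0178] 0.09297474183898292 0.0
```

```bash
python3 - <<'E'
from h import *
for b in(0,20,35):
  T,p=grasp(cartR(55,0),[.464,-.309,.30],b);print(b,rel(T,p))
E
```

```text
0 (array([-206.034 ,  139.4872,   14.0303]), array([ 0.0467, -0.0209,  0.5779]))
20 (array([-212.4632,  139.4233,   12.8941]), array([  0.1471, -20.0207,   0.5639]))
35 (array([-216.8155,  139.3812,   10.6263]), array([  0.2218, -35.0206,   0.5456]))
```

Call:
carry_out:
  rows:
    - [-0.212,0.139,0.013,0,-20,0.6]
    - [-0.212,0.139,0.013,0,-20,0.6]
    - [-0.212,0.139,0.013,0,-20,0.6]
    - [-0.212,0.139,0.013,0,-20,0.6]
    - [-0.212,0.139,0.013,0,-20,0.6]
    - [-0.212,0.139,0.013,0,-20,0.6]
    - [-0.212,0.139,0.013,0,-20,0.6]

```text
t: 3.48
tool_pos: [0.461, -0.3105, 0.2821]
orientation: [2.61, 1.361, -0.458]
force: [0.4, 0.1, -0.6]
opening: 0.0928
gripper_force: 0.0
```

```bash
python3 st.py; cat > kin.py <<'E'
from h import *
from scipy.optimize import least_squares
def Rx(a,ax): return Ro.from_euler(ax,a).as_matrix()
def fk(q,L,sg=1):
    z0,r0,a2,a3,d4,dt=L  # shoulder height/offset, upper arm, elbow offset, forearm, wrist->tcp
    A=Rx(q[0],'z');B=A@Rx(q[1],'y');p=A@[r0,0,z0]+B@[0,0,a2]
    D=B@Rx(q[2],'y');p=p+D@[a3,0,d4]
    W=D@Rx(sg*q[3],'z')@Rx(q[4],'y');p=p+W@[0,0,dt]
    return W@Rx(q[5]+np.pi/2,'z'),p
def ik(T,p,L,sg,q0):
    lo=np.array([-2.96,-.89,.02,-1.34,0,-2.66]);hi=np.array([2.96,2.26,2.5,4.48,2.73,2.66])
    f=lambda q:np.r_[(fk(q,L,sg)[1]-p)*5,(fk(q,L,sg)[0]-T).ravel()]
    return least_squares(f,np.clip(q0,lo+.01,hi-.01),bounds=(lo,hi))
E
python3 - <<'E'
from kin import *
D=[eval(l) for l in open('log.txt')]
D.append([[1.217,.13,1.488,0,1.523,-.085],[.1591,.5779,.2176],[-.4209,-3.1129,.0028]])
for sg in(1,-1):
    f=lambda L:np.concatenate([fk(np.array(q),L,sg)[1]-p for q,p,o in D])
    r=least_squares(f,[.3,.0,.35,0,.35,.2]);print(sg,r.x,abs(r.fun).max(),[np.degrees((Ro.from_matrix(fk(np.array(q),r.x,sg)[0]).inv()*Ro.from_rotvec(o)).magnitude()) for q,p,o in D])
E
```

```text
3.475 [-0.455   0.0409  1.5089 -0.3455  1.6411  0.1388] [ 0.461  -0.3105  0.2821] [ 2.6104  1.3608 -0.4582] [ 0.3794  0.134  -0.5986] 0.09278676820712123 0.0
1 [ 0.069   0.0016  0.2959 -0.1151  0.5519  0.23  ] 0.04963701747542992 [np.float64(1.798390043591585e-14), np.float64(1.7565187345834787e-14), np.float64(0.13821551803324175)]
-1 [-0.7134  0.0352  0.0599 -0.7008  0.5205 -0.2106] 0.049285736094519556 [np.float64(0.0053416907957539025), np.float64(39.59032476911842), np.float64(0.13821551803324175)]
```

```bash
sed -i "s/z0,r0,a2,a3,d4,dt=L.*/z0,r0,a2,a3,d4,dt,b,e=L/; s/p=p+D@\[a3,0,d4\]/p=p+D@[a3,b,d4]/; s/p=p+W@\[0,0,dt\]/p=p+W@[0,e,dt]/" kin.py; cat > cal.py <<'E'
from kin import *
D=[eval(l) for l in open('log.txt')]
D.append([[1.217,.13,1.488,0,1.523,-.085],[.1591,.5779,.2176],[-.4209,-3.1129,.0028]])
pr=np.array([.3,.0,.35,0,.35,.2,.05,0])
def L():
    f=lambda L:np.concatenate([fk(np.array(q),L)[1]-p for q,p,o in D]+[(L-pr)*[.001]*8])
    return least_squares(f,pr)
E
python3 - <<'E'
from cal import *
r=L();print(r.x,abs(r.fun[:-8]).max())
Lx=r.x
for b in(0,10,20,35,45):
  for yaw in(-28.7,):
    C=cartR(yaw,35);st=Ro.from_euler('z',yaw,degrees=True).as_matrix()
    foot=np.array([.4183,.2852,0])+st@[.045+.018*np.sin(np.radians(55)),0,.03+.018*np.cos(np.radians(55))]
    T,p=grasp(C,foot+C[:,2]*.13,b)
    k=[ik(T,p,Lx,1,np.array([.5,.1,1.5,x,1.5,2.6])) for x in(0,-.4,.6)]
    k=min(k,key=lambda k:k.cost);print('stand',b,np.degrees(k.x),k.cost)
    T,p=grasp(cartR(55,0),[.4642,-.309,.142],b);k=ik(T,p,Lx,1,np.array([-.45,0.1,1.6,-.3,1.6,.1]));print('dock',b,np.degrees(k.x),k.cost)
for b in(90,70,60):
  for fl in(0,1):
    C=cartR(-28.7,35);T,p=grasp(C,foot+C[:,2]*.045,b,fl)
    k=min([ik(T,p,Lx,1,np.array([.5,.1,1.5,x,1.5,y])) for x in(0,.4,1.2) for y in(-1,1)],key=lambda k:k.cost);print('regrip',b,fl,np.degrees(k.x),k.cost)
    C=cartR(-45.9,90);T,p=grasp(C,np.array([.5413,-.0115,.046])-.029*C[:,2],b,fl)
    k=min([ik(T,p,Lx,1,np.array([0,.1,1.5,x,1.5,y])) for x in(0,.4,-.4) for y in(-1,1)],key=lambda k:k.cost);print('cradle',b,fl,np.degrees(k.x),k.cost)
E
```

```text
[ 0.3229 -0.0083  0.3702  0.0686  0.5613  0.3772  0.0533 -0.0022] 0.00016110264253799134
stand 0 [ 38.2984 -19.7944 121.9233 -20.0732  63.3533 152.4068] 0.09997929110083568
dock 0 [-38.9033   4.8734  97.9317  -0.      77.1949  -3.9033] 6.607830468608422e-26
stand 10 [ 36.7765 -15.0415 117.3215 -14.8366  67.1138 152.4068] 0.044318438654181114
dock 10 [-32.5106   5.9212  97.4438 -10.2448  77.2732   4.8079] 1.7111960746811422e-18
stand 20 [ 34.9881 -10.687  113.004   -9.6195  71.0566 152.4068] 0.011283307513786516
dock 20 [-26.4356   8.5279  96.4018 -20.1622  78.8789  13.1561] 1.3746382630759937e-21
stand 35 [ 29.9365  -4.3944 106.7089  -0.      77.6856 148.6365] 1.9664825386893032e-30
dock 35 [-18.5043  14.9384  93.8926 -33.5966  83.6698  24.0647] 4.020081972144615e-28
stand 45 [ 24.1748   0.5956 102.3873   8.0158  83.1587 141.4908] 4.8846830964354687e-29
dock 45 [-14.2342  20.5103  91.6791 -41.4201  87.999   29.9666] 2.191720826546228e-19
regrip 90 0 [  6.1685  42.8098  73.5515  29.9625 110.3353 -56.8869] 1.3481189766238148e-29
cradle 90 0 [ -8.5034  12.0626 100.7044  -0.      67.233 
[... 235 characters left out ...]
  26.8581  86.0412  21.4134  95.1572 -54.101 ] 7.574014787877306e-31
cradle 70 0 [  0.5458   1.8865 114.4736 -18.5808  51.0682 -33.4075] 4.0754343433814884e-30
regrip 70 1 [ 10.6418  26.8581  86.0412  21.4134  95.1572 125.899 ] 2.1730336400879775e-21
cradle 70 1 [  0.5458   1.8865 114.4736 -18.5808  51.0682 146.5925] 4.437704577920394e-27
regrip 60 0 [ 13.8732  19.3199  92.187   16.6291  87.552  -50.9498] 7.203048122271882e-31
cradle 60 0 [  5.8418  -0.2399 119.9432 -33.2506  45.7296 -17.7276] 2.894752986734921e-31
regrip 60 1 [ 13.8732  19.3199  92.187   16.6291  87.552  129.0502] 2.4804035948307565e-28
cradle 60 1 [  2.388   -1.9205 120.0306 -26.735   44.9626 152.4068] 0.005109579374569758
```

```bash
python3 - <<'E'
from h import *
for z in(.2,.144):
  T,p=grasp(cartR(55,0),[.4642,-.309,z],40);print(rel(T,p))
E
```

```text
(array([24.477 ,  1.5298, 93.8291]), array([  0.1465, -20.0266,   0.0172]))
(array([ 43.6057,   1.4147, 146.4606]), array([  0.1465, -20.0266,   0.0172]))
```

Call:
carry_out:
  rows:
    - [0.01,0.0015,0.045,0,-10,0]
    - [0.0245,0.0015,0.094,0,-20,0]
    - [0.0245,0.0015,0.094,0,-20,0]
    - [0.031,0.0015,0.111,0,-20,0]
    - [0.037,0.0015,0.129,0,-20,0]
    - [0.0436,0.0015,0.1465,0,-20,0]
    - [0.0436,0.0015,0.1465,0,-20,0]
    - [0.0436,0.0015,0.1465,0,-20,0]
    - [0.0436,0.0015,0.1465,0,-20,0]

```text
t: 4.6
tool_pos: [0.4573, -0.3204, 0.1302]
orientation: [2.383, 1.239, -0.865]
force: [-0.2, 0.6, 0.3]
opening: 0.0927
gripper_force: 0.0
```

```bash
python3 st.py; python3 - <<'E'
from h import *
T,p=grasp(cartR(55,0),[.4642,-.309,.144],40);print(rel(T,p))
a=snap('top')[170:320,340:470,::-1];b=snap('side')[240:420,210:370,::-1]
a=cv2.resize(a,(390,450),interpolation=2);b=cv2.resize(b,(400,450),interpolation=2)
cv2.imwrite('pics/c.png',np.hstack([a,b]))
E
```

```text
4.6 [-0.2852  0.2993  1.629  -0.6577  1.4929  0.4754] [ 0.4573 -0.3204  0.1302] [ 2.3834  1.2389 -0.8646] [-0.1643  0.5537  0.2621] 0.09272653457618558 0.0
(array([ 1.3403, -0.9284, -0.3312]), array([ 0.1436, -0.0269, -0.1198]))
```

View pics/c.png

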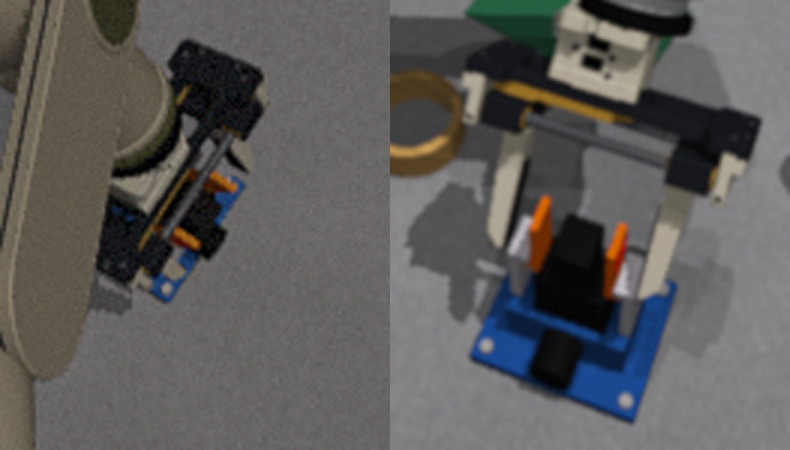

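```bash
python3 - <<'E'
from h import *
C=cartR(55,0);f=np.array([.4642,-.309,.012])
s=robot.read_state();R=Ro.from_rotvec(s['orientation']).as_matrix();g=s['tool_pos']-R[:,2]*.0188
X=[f+C@[0,y,.148] for y in(.027,-.027)]+[f+C@[0,y,.13] for y in(.03,-.03)]+[s['tool_pos']+R[:,1]*y for y in(-.046,.046)]
print((proj('side',X)-[210,240])*2.5+[390,0]);print((proj('top',X)-[340,170])*3)
E
```

```text
[[539.6945 209.496 ]
 [616.9595 236.8566]
 [536.0754 220.9581]
 [620.2042 251.0219]
 [508.3479 238.8094]
 [637.1043 285.5545]]
[[186.7442 235.7968]
 [223.5263 179.1902]
 [178.5783 238.5983]
 [218.7755 176.7656]
 [178.196  263.0897]
 [239.2108 169.2276]]
```

Call:
carry_out:
  rows:
    - [0.0013,-0.001,0,0,0,0]
    - [0.0013,-0.001,0,0,0,0]
    - [0.0013,-0.001,0,0,0,0]
    - [0.0013,-0.001,0,0,0,0]
    - [0.0013,-0.001,0,0,0,0]
    - [0.0013,-0.001,0,0,0,0]
  jaw: 255
  force: 30

```text
t: 5.45
tool_pos: [0.4567, -0.3189, 0.1288]
orientation: [2.383, 1.24, -0.866]
force: [0.8, 0.3, 1.3]
opening: 0.0408
gripper_force: 30.0
```

```bash
python3 st.py
```

```text
5.45 [-0.2829  0.2998  1.6315 -0.6574  1.4926  0.4782] [ 0.4567 -0.3189  0.1288] [ 2.3831  1.2397 -0.866 ] [0.804  0.2741 1.2763] 0.04080283226717195 29.997873902320862
```

Call:
carry_out:
  rows:
    - [0,0,0,0,0,0]
    - [0,0,0,0,0,0]
    - [-0.0032,0,-0.0038,0,0,0]
    - [-0.0064,0,-0.0077,0,0,0]
    - [-0.0096,0,-0.0115,0,0,0]
    - [-0.0129,0,-0.0153,0,0,0]
    - [-0.0129,0,-0.0153,0,0,0]
  force: 45

```text
t: 6.32
tool_pos: [0.4569, -0.3189, 0.1491]
orientation: [2.383, 1.239, -0.865]
force: [0.5, 0.1, -3.3]
opening: 0.039
gripper_force: 45.0
```

```bash
python3 st.py; python3 - <<'E'
from h import *
b=snap('side')[240:420,210:370,::-1]
cv2.imwrite('pics/d.png',cv2.resize(b,(480,540),interpolation=2))
E
```

```text
6.325 [-0.283   0.275   1.6206 -0.6558  1.5203  0.4567] [ 0.4569 -0.3189  0.1491] [ 2.3833  1.2394 -0.865 ] [ 0.5256  0.1092 -3.2854] 0.03895911018576565 44.96823728084564
```

View pics/d.png

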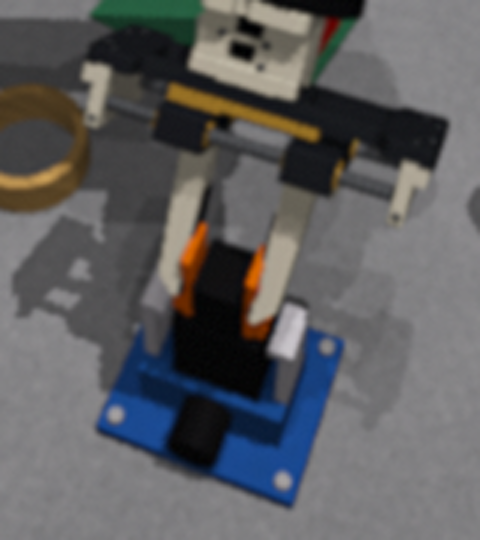

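```bash
cat > plan.py <<'E'
from cal import *
S0=dict(p=np.array([.4567,-.3189,.1288]),R=Ro.from_rotvec([2.3831,1.2397,-.866]).as_matrix())
CD=cartR(55,0);FD=np.array([.4642,-.309,.012])
pt=CD.T@(S0['p']-FD); Rt=CD.T@S0['R']; pt[1]=Rt[1,2]*.0188
YS=-28.7;ST=np.array([.4183,.2852,0]);RS=Ro.from_euler('z',YS,degrees=True).as_matrix()
def foot(n=0,u=0,up=0): # offsets m: normal to ramp, up-slope, vertical
    s,c=np.sin(np.radians(55)),np.cos(np.radians(55))
    return ST+RS@[.045+(.018+n)*s-u*c,0,.03+(.018+n)*c+u*s+up]
def tabpose(C,F): return C@Rt,F+C@pt
E
python3 - <<'E'
from plan import *
print(pt*1000,CD.T@(S0['p']-FD))
Lx=L().x
C=cartR(YS,35)
s=robot.read_state();up=s['tool_pos']+[0,0,.12]
T1=Ro.from_rotvec(s['orientation']).as_matrix()
for n,u,upz in((.01,.01,.1),(.01,.01,0),(.002,.003,0)):
    T,p=tabpose(C,foot(n,u,upz));k=min([ik(T,p,Lx,1,np.array([.5,.1,1.5,x,1.5,2.4])) for x in(0,.4)],key=lambda k:k.cost)
    R1=T1.T@T; print(T1.T@(p-up)*1000,np.degrees(Ro.from_matrix(R1).as_rotvec()),np.degrees(k.x),k.cost)
E
```

```text
[-12.4114  -0.0348 116.8   ] [-0.0124  0.0005  0.1168]
[ 377.0881 -392.7476 -283.6091] [32.4899 28.2653 78.4027] [ 26.8389  -6.2605  96.6256   4.0711  92.5545 145.6834] 1.4188757694640654e-28
[ 441.3475 -392.9816 -206.9888] [32.4899 28.2653 78.4027] [ 26.8389  -2.9091 103.9329   4.1079  81.9228 144.9235] 5.202031601446462e-22
[ 447.764  -395.5286 -198.9054] [32.4899 28.2653 78.4027] [ 27.0733  -2.5781 104.7227   4.1324  80.7884 145.0737] 4.592183526024222e-21
```

Call:
carry_out:
  rows:
    - [-0.0064,0,-0.0077,0,0,0]
    - [-0.013,0,-0.0155,0,0,0]
    - [-0.026,0,-0.031,0,0,0]
    - [-0.041,0,-0.049,0,0,0]
    - [-0.058,0,-0.069,0,0,0]
    - [-0.077,0,-0.092,0,0,0]
    - [-0.077,0,-0.092,0,0,0]

```text
t: 7.25
tool_pos: [0.4581, -0.3192, 0.2728]
orientation: [2.382, 1.236, -0.859]
force: [0.1, 0.2, -3.6]
opening: 0.0388
gripper_force: 45.0
```

Call:
carry_out:
  rows:
    - [0.02,-0.02,-0.015,1.6,1.4,4]
    - [0.05,-0.052,-0.038,4.3,3.8,10.5]
    - [0.083,-0.086,-0.062,7.2,6.2,17.3]
    - [0.117,-0.122,-0.088,10.1,8.8,24.3]
    - [0.151,-0.157,-0.114,13,11.3,31.4]
    - [0.185,-0.193,-0.139,16,13.9,38.4]
    - [0.219,-0.228,-0.165,18.9,16.4,45.5]
    - [0.253,-0.263,-0.19,21.8,19,52.5]
    - [0.287,-0.299,-0.216,24.7,21.5,59.6]
    - [0.317,-0.33,-0.239,27.3,23.8,65.9]
    - [0.351,-0.365,-0.264,30.2,26.3,72.9]
    - [0.377,-0.393,-0.284,32.5,28.3,78.4]

```text
t: 8.75
tool_pos: [0.4039, 0.2943, 0.242]
orientation: [-3.019, 0.78, 0.133]
force: [0.1, -0.1, -2.6]
opening: 0.0388
gripper_force: 45.0
```

Call:
carry_out:
  rows:
    - [0,0,0,0,0,0]
    - [0,0,0,0,0,0]
    - [0,0,0,0,0,0]

```text
t: 9.12
tool_pos: [0.4051, 0.2918, 0.2426]
orientation: [-3.022, 0.776, 0.134]
force: [-1.0, 0.3, -3.4]
opening: 0.0386
gripper_force: 45.0
```

```bash
python3 st.py; python3 - <<'E'
from plan import *
C=cartR(YS,35)
for n,u,upz in((.01,.01,.1),(.01,.01,0),(.001,.003,0)):
    print(rel(*tabpose(C,foot(n,u,upz))))
a=snap('top')[200:340,110:270,::-1];b=snap('side')[60:240,150:310,::-1]
a=cv2.resize(a,(400,350),interpolation=2);b=cv2.resize(b,(400,450),interpolation=2)
# predicted cart corners
s=robot.read_state();R=Ro.from_rotvec(s['orientation']).as_matrix();Cn=R@Rt.T;F=s['tool_pos']-Cn@pt
X=[F+Cn@[x,y,z] for z in(0,.085) for x,y in((.018,.027),(.018,-.027),(-.018,-.027),(-.018,.027))]
for im,cn,o,k in((a,'top',(110,200),2.5),(b,'side',(150,60),2.5)):
    for q in (proj(cn,X)-o)*k: cv2.circle(im,tuple(int(v) for v in q),2,(255,255,0),-1)
cv2.imwrite('pics/e.png',np.hstack([np.vstack([a,np.zeros((100,400,3),np.uint8)]),b]))
E
```

```text
9.125 [ 0.4675 -0.1088  1.6884  0.071   1.614   2.5424] [0.4051 0.2918 0.2426] [-3.0215  0.7761  0.134 ] [-0.9722  0.2927 -3.3578] 0.03861252137089818 44.969154596328735
(array([-0.2249, -0.488 , -0.2337]), array([ 0.048 ,  0.0302, -0.0458]))
(array([ 8.5562, -0.7737, 99.3796]), array([ 0.048 ,  0.0302, -0.0458]))
(array([  6.1687,  -0.7988, 110.5286]), array([ 0.048 ,  0.0302, -0.0458]))
```

View pics/e.png

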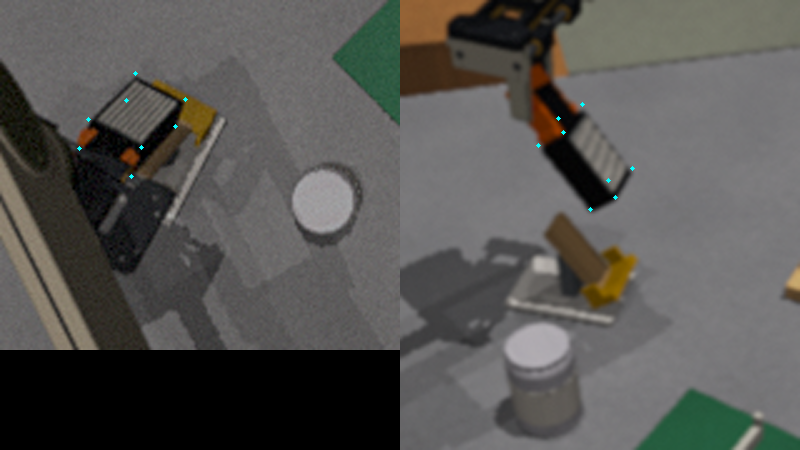

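Call:
carry_out:
  rows:
    - [0.0015,0,0.02,0,0,0]
    - [0.0043,0,0.05,0,0,0]
    - [0.0065,-0.0005,0.075,0,0,0]
    - [0.0085,-0.0008,0.092,0,0,0]
    - [0.0085,-0.0008,0.0994,0,0,0]
    - [0.0085,-0.0008,0.0994,0,0,0]
    - [0.0077,-0.0008,0.103,0,0,0]
    - [0.007,-0.0008,0.107,0,0,0]
    - [0.0062,-0.0008,0.1105,0,0,0]
    - [0.0062,-0.0008,0.1105,0,0,0]
    - [0.0062,-0.0008,0.1105,0,0,0]

```text
t: 10.6
tool_pos: [0.402, 0.2952, 0.1324]
orientation: [-3.021, 0.774, 0.133]
force: [0.5, 0.1, -2.8]
opening: 0.0387
gripper_force: 45.0
```

```bash
python3 st.py; python3 - <<'E'
from plan import *
C=cartR(YS,35)
for n,u,upz in((0,0,0),(-.001,-.002,0)):
    print(rel(*tabpose(C,foot(n,u,upz))))
a=snap('top')[200:340,110:270,::-1];b=snap('side')[100:240,150:310,::-1]
a=cv2.resize(a,(400,350),interpolation=2);b=cv2.resize(b,(400,350),interpolation=2)
cv2.imwrite('pics/f.png',np.hstack([a,b]))
E
```

```text
10.6 [ 0.4758 -0.0431  1.8292  0.0727  1.4063  2.5348] [0.402  0.2952 0.1324] [-3.0209  0.7745  0.133 ] [ 0.528   0.074  -2.7806] 0.038711519347788936 44.96934413909912
(array([1.9427, 0.9838, 3.3965]), array([-0.0206,  0.0104,  0.0091]))
(array([2.4629, 0.98  , 5.5712]), array([-0.0206,  0.0104,  0.0091]))
```

View pics/f.png

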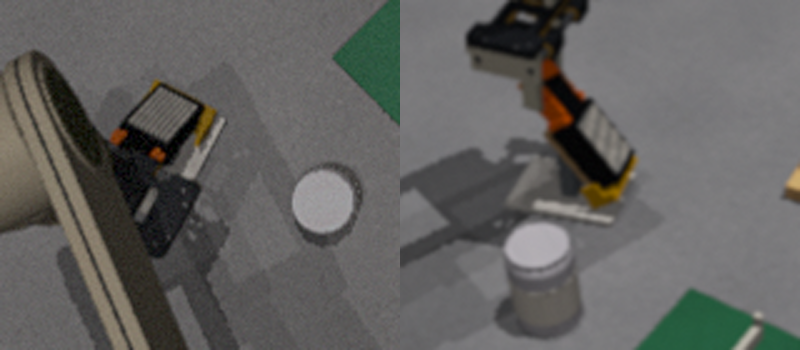

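Call:
carry_out:
  rows:
    - [0.001,0.001,0.0018,0,0,0]
    - [0.002,0.001,0.0035,0,0,0]
    - [0.0023,0.001,0.005,0,0,0]
    - [0.0023,0.001,0.005,0,0,0]

```text
t: 11.2
tool_pos: [0.4025, 0.2941, 0.129]
orientation: [-3.02, 0.774, 0.135]
force: [-11.6, -0.1, 12.2]
opening: 0.0391
gripper_force: 45.1
```

```bash
python3 st.py
```

```text
11.2 [ 0.4723 -0.04    1.8329  0.0743  1.4004  2.5302] [0.4025 0.2941 0.129 ] [-3.02    0.7736  0.1354] [-11.551   -0.0965  12.1675] 0.03908386274943356 45.121214389801025
```

Call:
carry_out:
  rows:
    - [-0.0003,0,-0.001,0,0,0]
    - [-0.0003,0,-0.001,0,0,0]

```text
t: 11.45
tool_pos: [0.4025, 0.2939, 0.1291]
orientation: [-3.02, 0.774, 0.134]
force: [-6.2, 0.3, 6.8]
opening: 0.039
gripper_force: 45.1
```

Call:
carry_out:
  rows:
    - [0,0,0,0,0,0]
    - [0,0,0,0,0,0]
    - [0,0,0,0,0,0]
    - [0,0,0,0,0,0]
    - [0,0,0,0,0,0]
    - [0,0,0,0,0,0]
  jaw: 0

```text
t: 12.2
tool_pos: [0.4031, 0.2933, 0.1281]
orientation: [-3.021, 0.775, 0.133]
force: [-0.4, -0.3, -0.2]
opening: 0.0918
gripper_force: 0.0
```

```bash
python3 st.py; python3 - <<'E'
from plan import *
Lx=L().x
C=cartR(YS,35);F=foot()
s=robot.read_state();R=Ro.from_rotvec(s['orientation']).as_matrix()
print('center z',F[2]+.074*C[2,2])
for d,bt in((.1,90),(.1,75),(.0,90)):
    T,p=grasp(C,F+C[:,2]*.045,bt);p=p-T[:,2]*d
    k=min([ik(T,p,Lx,1,np.array([.3,.3,1.5,x,1.8,2.2])) for x in(0,.4)],key=lambda k:k.cost)
    print(d,bt,p,rel(T,p),np.degrees(k.x),k.cost)
E
```

```text
12.2 [ 0.4718 -0.0393  1.8338  0.0724  1.3983  2.5306] [0.4031 0.2933 0.1281] [-3.0209  0.775   0.1329] [-0.3547 -0.3069 -0.1989] 0.09183869903116466 0.0
center z 0.10094162713170421
0.1 90 [0.5064 0.237  0.1238] (array([117.6368,  -0.3207,  -5.9539]), array([  0.052 , -49.9874,  -0.1164])) [  2.7446  47.6698  59.9803  29.3974 119.4752 124.8217] 2.3117353972919296e-29
0.1 75 [0.4938 0.2438 0.1394] (array([102.0053,  -0.2753, -20.2712]), array([  0.0656, -34.9874,  -0.1068])) [  6.1299  32.3509  72.4933  22.7461 108.2866 125.5522] 1.6661151385583586e-25
0.0 90 [0.4346 0.2763 0.0664] (array([41.0464, -0.3172, 58.3417]), array([  0.052 , -49.9874,  -0.1164])) [  6.1766  42.7816  74.2261  29.8507 109.7713 122.7766] 1.2117329497566617e-30
```

Call:
carry_out:
  rows:
    - [0,0,-0.02,0,0,0]
    - [0,0,-0.05,0,0,0]
    - [0,0,-0.085,0,0,0]
    - [0.04,0,-0.085,0,-10,0]
    - [0.08,0,-0.07,0,-20,0]
    - [0.11,0,-0.045,0,-30,0]
    - [0.118,0,-0.02,0,-40,0]
    - [0.118,0,-0.006,0,-50,0]
    - [0.118,0,-0.006,0,-50,0]
    - [0.118,0,-0.006,0,-50,0]
    - [0.118,0,-0.006,0,-50,0]

```text
t: 13.58
tool_pos: [0.5084, 0.2375, 0.1286]
orientation: [-2.525, 0.643, 1.299]
force: [1.0, 0.2, 1.1]
opening: 0.0926
gripper_force: 0.0
```

```bash
python3 st.py; python3 - <<'E'
from plan import *
C=cartR(YS,35);F=foot()
for d in(.1,0): 
    T,p=grasp(C,F+C[:,2]*.045,90);print(rel(T,p-T[:,2]*d))
a=snap('top')[190:330,100:260,::-1];b=snap('side')[90:230,150:310,::-1]
a=cv2.resize(a,(400,350),interpolation=2);b=cv2.resize(b,(400,350),interpolation=2)
X=[F+C@[x,y,z] for x,y,z in((.018,.027,0),(.018,-.027,0),(-.018,-.027,0),(.018,-.027,.085),(.018,.027,.085),(-.018,-.027,.085))]
for im,cn,o in((a,'top',(100,190)),(b,'side',(150,90))):
    for q in (proj(cn,X)-o)*2.5: cv2.circle(im,tuple(int(v) for v in q),2,(255,255,0),-1)
cv2.imwrite('pics/g.png',np.hstack([a,b]))
E
```

```text
13.575 [0.049  0.8215 1.0478 0.5123 2.0846 2.1799] [0.5084 0.2375 0.1286] [-2.5251  0.6431  1.2986] [0.9993 0.2241 1.0989] 0.09260348674120926 0.0
(array([3.0457, 1.4902, 4.0209]), array([-0.0996, -0.5172,  0.1734]))
(array([  2.1427,   1.6626, 104.0167]), array([-0.0996, -0.5172,  0.1734]))
```

View pics/g.png

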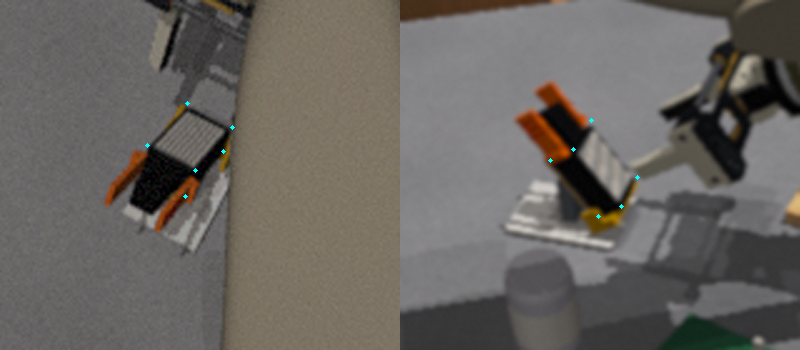

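Call:
carry_out:
  rows:
    - [0.0022,0.0015,0.02,0,-0.5,0]
    - [0.0022,0.0016,0.05,0,-0.5,0]
    - [0.0022,0.0016,0.08,0,-0.5,0]
    - [0.0022,0.0016,0.095,0,-0.5,0]
    - [0.0022,0.0016,0.104,0,-0.5,0]
    - [0.0022,0.0016,0.104,0,-0.5,0]
    - [0.0022,0.0016,0.104,0,-0.5,0]
    - [0.0022,0.0016,0.104,0,-0.5,0]

```text
t: 14.68
tool_pos: [0.4329, 0.2753, 0.0628]
orientation: [-2.512, 0.645, 1.321]
force: [0.5, 0.7, 0.3]
opening: 0.0928
gripper_force: 0.0
```

```bash
python3 st.py; python3 - <<'E'
from plan import *
C=cartR(YS,35);F=foot()
T,p=grasp(C,F+C[:,2]*.045,90);print(rel(T,p))
E
```

```text
14.675 [0.1049 0.7538 1.2977 0.5225 1.9156 2.1391] [0.4329 0.2753 0.0628] [-2.5119  0.6455  1.3211] [0.4558 0.6542 0.2551] 0.09283083151012735 0.0
(array([-2.4583, -1.6549, -2.8711]), array([-0.0402,  0.4671, -0.1008]))
```

Call:
carry_out:
  rows:
    - [-0.0025,-0.0015,-0.0025,0,0.5,0]
    - [-0.0025,-0.0015,-0.0025,0,0.5,0]

```text
t: 14.92
tool_pos: [0.4339, 0.2767, 0.0665]
orientation: [-2.519, 0.647, 1.311]
force: [-0.0, 0.3, -0.0]
opening: 0.0934
gripper_force: 0.0
```

Call:
carry_out:
  rows:
    - [0,0,0,0,0,0]
    - [0,0,0,0,0,0]
    - [0,0,0,0,0,0]
    - [0,0,0,0,0,0]
    - [0,0,0,0,0,0]
  jaw: 255
  force: 30

```text
t: 15.55
tool_pos: [0.4334, 0.2766, 0.0659]
orientation: [-2.519, 0.647, 1.312]
force: [0.4, 0.7, -0.3]
opening: 0.054
gripper_force: 30.0
```

```bash
python3 st.py
```

```text
15.55 [0.1083 0.7443 1.3004 0.5211 1.9138 2.1439] [0.4334 0.2766 0.0659] [-2.5188  0.647   1.3125] [ 0.3682  0.6542 -0.3381] 0.054044467797223 29.982354640960693
```

```bash
cat >> plan.py <<'E'
S1=dict(p=np.array([.4334,.2766,.0659]),R=Ro.from_rotvec([-2.5188,.647,1.3125]).as_matrix())
C1=cartR(YS,35);F1_=foot();pt2=C1.T@(S1['p']-F1_);Rt2=C1.T@S1['R'];pt2[1]=Rt2[1,2]*.0188
CR=np.array([.5413,-.0115,0]);YC=-45.9;CC=cartR(YC,90)
def crad(z=.044,x=0,y=0): # cart centre offset in cradle frame
    c=CR+Ro.from_euler('z',YC,degrees=True).as_matrix()@[x,y,z]; F=c-CC[:,2]*.074
    return CC@Rt2,F+CC@pt2
E
python3 - <<'E'
from plan import *
print(pt2*1000)
Lx=L().x
s=robot.read_state();R=Ro.from_rotvec(s['orientation']).as_matrix();b=s['tool_pos']+[0,0,.1]
for z in(.12,.044):
    T,p=crad(z);k=ik(T,p,Lx,1,np.radians([-8,12,100,0,67,127]));print(p,R.T@(p-b)*1000,np.degrees(Ro.from_matrix(R.T@T).as_rotvec()),np.degrees(k.x),k.cost)
E
```

```text
[-20.0378  -0.0002  45.2527]
[ 0.5613 -0.0321  0.1   ] [ 203.7334  208.9806 -175.6534] [ 8.367  54.555  15.8531] [ -8.5089   6.7181  98.7723   0.0139  74.528  127.4997] 1.709290675787559e-23
[ 0.5613 -0.0321  0.024 ] [ 266.0048  208.8582 -132.0843] [ 8.367  54.555  15.8531] [ -8.5089  12.0827 101.4687   0.0147  66.467  127.4976] 3.679825747224225e-31
```

Call:
carry_out:
  rows:
    - [0,0,0,0,0,0]
    - [-0.004,0,-0.003,0,0,0]
    - [-0.012,0,-0.009,0,0,0]
    - [-0.026,0,-0.019,0,0,0]
    - [-0.044,0,-0.031,0,0,0]
    - [-0.064,0,-0.045,0,0,0]
    - [-0.082,0,-0.057,0,0,0]
    - [-0.082,0,-0.057,0,0,0]
  force: 50

```text
t: 16.55
tool_pos: [0.4344, 0.2771, 0.1683]
orientation: [-2.521, 0.645, 1.306]
force: [-0.0, 0.5, -3.4]
opening: 0.0537
gripper_force: 50.0
```

Call:
carry_out:
  rows:
    - [0.012,0.013,-0.011,0.5,3.3,1]
    - [0.036,0.038,-0.032,1.5,9.8,2.9]
    - [0.065,0.067,-0.056,2.7,17.5,5.1]
    - [0.094,0.096,-0.081,3.8,25.1,7.3]
    - [0.122,0.125,-0.105,5,32.7,9.5]
    - [0.151,0.155,-0.13,6.2,40.4,11.7]
    - [0.177,0.182,-0.153,7.3,47.5,13.8]
    - [0.196,0.201,-0.169,8,52.4,15.2]
    - [0.204,0.209,-0.176,8.4,54.6,15.9]
    - [0.204,0.209,-0.176,8.4,54.6,15.9]
    - [0.204,0.209,-0.176,8.4,54.6,15.9]

```text
t: 17.92
tool_pos: [0.5609, -0.0315, 0.0994]
orientation: [-2.891, 1.229, 0.003]
force: [0.0, 1.0, -3.4]
opening: 0.0536
gripper_force: 50.0
```

```bash
python3 st.py; python3 - <<'E'
from plan import *
for z in(.12,.075,.044): print(rel(*crad(z)))
s=robot.read_state();R=Ro.from_rotvec(s['orientation']).as_matrix();C=R@Rt2.T;F=s['tool_pos']-C@pt2
a=snap('top')[140:280,210:370,::-1];b=snap('side')[140:280,210:370,::-1]
a=cv2.resize(a,(400,350),interpolation=2);b=cv2.resize(b,(400,350),interpolation=2)
X=[F+C@[x,y,z] for x,y,z in((.018,.027,0),(.018,-.027,0),(-.018,-.027,0),(-.018,.027,0),(.018,-.027,.085),(.018,.027,.085),(-.018,-.027,.085))]
Rc=Ro.from_euler('z',YC,degrees=True).as_matrix()
Y=[CR+Rc@[x,y,z] for x,y,z in((.095,.06,.006),(.095,-.06,.006),(-.095,-.06,.006),(-.095,.06,.006),(.080,.03,.042),(.08,-.03,.042),(.062,.033,.04),(.062,-.033,.04),(.002,.033,.04),(.002,-.033,.04))]
for im,cn,o in((a,'top',(210,140)),(b,'side',(210,140))):
    for Z,col in((X,(255,255,0)),(Y,(255,0,255))):
        for q in (proj(cn,Z)-o)*2.5: cv2.circle(im,tuple(int(v) for v in q),2,col,-1)
cv2.imwrite('pics/i.png',np.hstack([a,b]))
E
```

```text
17.925 [-0.1479  0.1179  1.7244  0.0008  1.3008  2.2263] [ 0.5609 -0.0315  0.0994] [-2.8911  1.2285  0.0027] [ 0.0274  0.9792 -3.4305] 0.053619036672372444 49.97855365276337
(array([ 0.7198,  0.1322, -0.5876]), array([ 0.022 ,  0.0747, -0.0321]))
(array([ 0.7963,  0.1145, 44.4124]), array([ 0.022 ,  0.0747, -0.0321]))
(array([ 0.8491,  0.1023, 75.4123]), array([ 0.022 ,  0.0747, -0.0321]))
```

View pics/i.png

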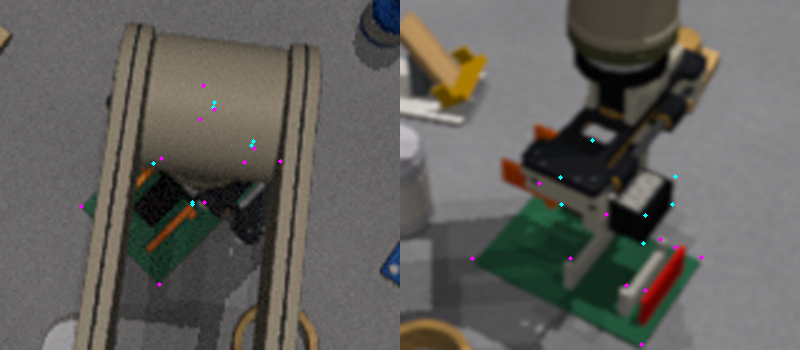

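Call:
carry_out:
  rows:
    - [0.0007,0,0.015,0,0,0]
    - [0.0007,0,0.035,0,0,0]
    - [0.0007,0,0.05,0,0,0]
    - [0.0007,0,0.06,0,0,0]
    - [0.0007,0,0.067,0,0,0]
    - [0.0007,0,0.071,0,0,0]
    - [0.0007,0,0.073,0,0,0]
    - [0.0007,0,0.073,0,0,0]
    - [0.0007,0,0.073,0,0,0]

```text
t: 19.15
tool_pos: [0.5624, -0.0327, 0.0273]
orientation: [-2.891, 1.229, -0.002]
force: [0.2, -0.9, -2.9]
opening: 0.0541
gripper_force: 50.0
```

```bash
python3 st.py;python3 - <<'E'
from plan import *
print(rel(*crad(.044)))
E
```

```text
19.15 [-0.149   0.2075  1.7679 -0.0001  1.1649  2.2258] [ 0.5624 -0.0327  0.0273] [-2.891   1.229  -0.0019] [ 0.233  -0.8583 -2.9113] 0.054073615434965284 49.97873783111572
(array([-1.1079,  0.4088,  3.3657]), array([-0.0409, -0.0822, -0.0497]))
```

Still hanging free, about 3 mm up. Lower to contact.

Call:
carry_out:
  rows:
    - [-0.001,0,0.001,0,0,0]
    - [-0.001,0,0.002,0,0,0]
    - [-0.001,0,0.003,0,0,0]
    - [-0.001,0,0.003,0,0,0]
    - [-0.001,0,0.003,0,0,0]

```text
t: 19.77
tool_pos: [0.5615, -0.0319, 0.0245]
orientation: [-2.891, 1.229, -0.001]
force: [-4.2, 0.0, 5.9]
opening: 0.0537
gripper_force: 50.0
```

```bash
python3 st.py
```

```text
19.775 [-0.1479  0.2098  1.7711 -0.      1.1599  2.2269] [ 0.5615 -0.0319  0.0245] [-2.891   1.229  -0.0011] [-4.2312  0.0312  5.9222] 0.05373687225295286 49.9854701757431
```

Call:
carry_out:
  rows:
    - [0,0,0,0,0,0]
    - [0,0,0,0,0,0]
    - [0,0,0,0,0,0]
    - [0,0,0,0,0,0]
    - [0,0,0,0,0,0]
  jaw: 0

```text
t: 20.4
tool_pos: [0.5613, -0.0319, 0.0238]
orientation: [-2.891, 1.229, -0.001]
force: [0.5, -0.1, 0.9]
opening: 0.0924
gripper_force: 0.0
```

Call:
carry_out:
  rows:
    - [0,0,-0.015,0,0,0]
    - [0,0,-0.04,0,0,0]
    - [0,0,-0.08,0,0,0]
    - [0,0,-0.13,0,0,0]
    - [-0.06,0,-0.18,0,0,0]
    - [-0.12,0,-0.2,0,0,0]
    - [-0.18,0,-0.2,0,0,0]
    - [-0.18,0,-0.2,0,0,0]
    - [-0.18,0,-0.2,0,0,0]

```text
t: 21.52
tool_pos: [0.4365, 0.0981, 0.2248]
orientation: [-2.892, 1.226, -0.004]
force: [0.3, 0.8, 0.7]
opening: 0.0931
gripper_force: 0.0
```

```bash
python3 st.py; python3 - <<'E'
from plan import *
C=CC;F=CR+[0,0,.044]-CC[:,2]*.074
a=snap('top')[140:280,210:370,::-1];b=snap('side')[160:300,210:370,::-1]
a=cv2.resize(a,(400,350),interpolation=2);b=cv2.resize(b,(400,350),interpolation=2)
X=[F+C@[x,y,z] for x,y,z in((.018,.027,0),(.018,-.027,0),(-.018,-.027,0),(.018,-.027,.085),(.018,.027,.085))]
for im,cn,o in((a,'top',(210,140)),(b,'side',(210,160))):
    for q in (proj(cn,X)-o)*2.5: cv2.circle(im,tuple(int(v) for v in q),2,(255,255,0),-1)
cv2.imwrite('pics/j.png',np.hstack([a,b]))
E
```

```text
21.525 [ 0.1068 -0.2999  1.8831 -0.0006  1.5559  2.4799] [0.4365 0.0981 0.2248] [-2.8915  1.2265 -0.0039] [0.2943 0.7924 0.7384] 0.09305154956940119 0.0
```

View pics/j.png

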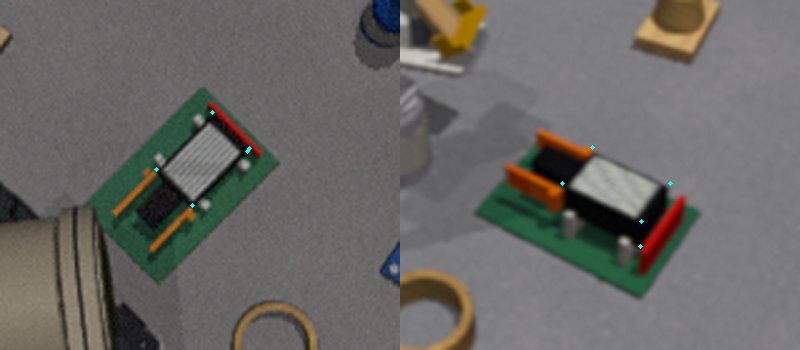

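The cartridge lies flat between the posts with the pleats up. The body corners sit at about (160,170)–(247,150) in the top crop. I'll measure the gap between the foot and the stop.

```bash
python3 - <<'E'
import fit
from plan import *
from scipy.optimize import minimize
ms={}
for cn in('top','side'):
    snap(cn);o=robot.outline_of(cn,'cart_center')
    print(cn,[(round(k['conf'],2),k['pixel'],k['pixels'].sum()) for k in o[:2]]);ms[cn]=o[0]['pixels'].astype(float)
R=CC;bx=[fit.box(-18,18,-27,27,0,85),fit.box(-10,10,-14,14,85,130),fit.box(-13,13,24,30,86,148),fit.box(-13,13,-30,-24,86,148)]
Rc=Ro.from_euler('z',YC,degrees=True).as_matrix()
def ren(cn,p):
    im=np.zeros((1680,2240),np.uint8);W=Ro.from_euler('z',p[2]*100,degrees=True).as_matrix()@CC
    F=CR+Rc@[p[0],p[1],.044]-W[:,2]*.074
    for b in bx: cv2.fillConvexPoly(im,cv2.convexHull(np.round(proj(cn,b@W.T+F)*4+1.5).astype(np.int32)),255)
    return cv2.resize(im,(560,420),interpolation=cv2.INTER_AREA)/255.
for use in(('top',),('side',),('top','side')):
    f=lambda p:sum(np.abs(ren(cn,p)-ms[cn]).sum()/ms[cn].sum() for cn in use)
    r=minimize(f,[0,0,0],method='Nelder-Mead',options=dict(initial_simplex=[[0,0,0],[.01,0,0],[0,.01,0],[0,0,.05]],xatol=1e-4,fatol=1e-4));print(use,r.x*[1000,1000,100],r.fun)
E
```

```text
top [(0.77, [284.5, 208.2], np.int64(1083))]
side [(0.83, [286.7, 234.3], np.int64(1499)), (0.74, [214.8, 280.3], np.int64(926))]
('top',) [-1.1875  1.4316  0.5138] 0.13669726431662232
('side',) [-1.1088 -3.5049 -0.0653] 0.09070622244895289
('top', 'side') [-1.3198  0.3887 -0.2468] 0.2925397310420056
```

```bash
python3 -c "
from plant import robot
print(robot.close_job())"
```

```text
the job is handed in; nothing more can be done
None
```

The job is handed in at about 22 s: the cartridge was unclipped, rested and released on the stand, regripped across its body, and laid in the cradle pleats up, with its foot measured at about 7 mm from the red stop (6 mm nominal).

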